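# Check the springs of two tilting mirror mounts on the film archive bench

## Robot

A 7-joint arm with a two-finger parallel gripper is mounted at the origin on the work surface. World frame = base frame: x ahead of the robot, y to its left, z up, the work surface at z = 0. Lengths are in m, angles in rad, forces in N, time in s.
With the tool pointing down it reaches from about 0.4 to 0.875 m from the base axis. Payload 6.5 kg.
Tool frame: the origin (TCP) lies at the very end of the fingers, on their centre line; the grasp point (between the pads) lies 19 mm behind it; z points along the fingers, y is the line along which they close (so a half turn about z gives the same grasp; the last joint's range is limited). The gripper opens to 88 mm and grips with 3 to 60 N. Pads are 18 mm wide; open, the fingers measure 123 mm over their backs; the gripper's body (75 mm by 187 mm) begins 45 mm behind the grasp point.
Start: joints at [-1.389, 0.536, -0.004, 1.538, 0.003, 1.067, -0.071], TCP at [0.159, 0.63, 0.239] pointing down, gripper open.
Joint ranges: [-2.7, 2.7], [-0.37, 2.16], [-1.27, 1.26], [0.24, 2.4], [-1.31, 4.45], [0.19, 1.91], [-2.76, 2.76]. Speed limits (rad/s): [2.39, 2.39, 3.14, 3.14, 3.14, 3.14, 3.14].

## Interface

Orientations are given as a rotation vector (axis times angle).
In Python, from cell import manip gives the robot as it stands.
- The arm moves only by the tool move_arm, never from a script. Its arguments are lists of equal length, an entry for each row: "fingers": the finger opening in cm, from 0 to 8.81; "offset": the shift along the world's x, y, z in cm, a list of three; "rot": the turn, a rotation vector about the world's x, y, z in rad, a list of three. In form: {"fingers": [fingers, ...], "offset": [[x, y, z], ...], "rot": [[wx, wy, wz], ...]}. A call has 1 to 12 rows; each row is the pose to reach, as a shift and turn from the pose commanded when the call began; what a row does not reach only later rows make up. A row lasts 1/12 s, in which the tool goes at most 41.7 mm and 7.16 degrees, less where a joint would pass 70% of its speed; a pose out of reach is approached as far as the arm can. A call with a gripper value outside its range is refused whole. The fingers move at their own pace and stop on an object; the grip force is fixed at half the most. Time passes only in rows, so rows that repeat a pose let the fingers close. It gives the time, the measured TCP pose, the force and the opening at its end, in the units of the state.
- manip.get_obs(): the state, without advancing time (a new reading comes with each control period).
- manip.get_image(name): name is "scene" or "top" or "wrist"; returns the picture (420x560x3 uint8, red, green, blue); there is no depth.
- manip.get_calibration(name): a dict with "camera_matrix" (3x3 intrinsics, pixels), "R" (3x3) and "t" (3): a world point X has camera coordinates R X + t. Camera axes: x right, y down, z forward; pixel columns grow to the right and rows downward; lengths in m; the calibration is good to about 2 mm. A picture is of the moment at which its call begins: read the wrist's pose just before it. get_calibration takes no time and is no camera call; for the wrist camera it gives the pose at the moment of the call.
- manip.close_job(): hands the job in, once; it reports no verdict.
Trained networks look in the newest picture that a camera, given by its name, has taken for a name from the list of things; names that differ only in an ending like _2 or _b are one class to them, and where a whole thing is asked for, a point or a joint stands for the part that bears it (a point fixed in the world has none). Each returns a list of dicts, best first, with "p" (0 to 1); they miss things now and then, are a little off and sometimes report something else, mostly with a low value. They report only what shows in the picture. A call takes as long as a camera call. They do not tell look-alikes from the thing itself.
- manip.regions_of(camera, name): "region" (420x560 bool, what is visible of it) and "uv" ([column, row] in pixels, amid what is visible of it).
The state is a dict: "clock": time; "qpos": joint angles; "joint_vel": joint speeds; "joint_torque": joint torques, N m; "ee_pos": TCP position; "eef_rot": TCP orientation; "ft_force": force on the tool from outside, world axes, zero at the start; "ft_torque": the same for the moment, N m; "width": finger opening in m.
Only numpy, scipy, OpenCV 4.12 (cv2) and the standard library are available. Lean on these libraries where they do the work, as an engineer would, in place of code of your own. Each camera call takes 0.05 s, during which the arm holds its last target. There are 200 camera calls.

## Task

Check the springs of the two tilting mirror mounts. With the fingertips press down the orange button on the corner of its mount's plate until the black needle on that mount's dial points at the red mark, hold it there for about a second without running past the mark, and let it spring all the way back up; then do the same with the blue button on the other mount. Do not touch the mirrors, do not lift or shove the mounts, and leave everything else on the bench where it is.

Things in the scene. Friction and masses are not known exactly. Their poses are not given: they have to be found in the camera images.
- amber: The heavy mirror mount with the orange button: a dark 200 x 110 x 14 mm steel base (x from -90 to +110 mm, 2 to 3.5 kg, standing loose on the bench, all below 80 mm), a spring-backed aluminium tilt plate on its -x half and a round dial gauge on its +x half. Origin on the bench under the mount; -x is the side with the plate, z up.
- amber_button: Orange round button, 22 mm diameter, 10 mm tall, on the spring-backed corner of the tilt plate (+y corner of the mount, away from the dial). Origin at the centre of its underside, z out of the plate; the place to press is its top, 10 mm along z. At rest the origin is at (-58, +30, 59) mm in the mount's frame, so its top is 69 mm above the bench. It tilts with the plate.
- amber_plate (a joint): Tilt of the plate (90 x 86 x 8 mm) of the mount with the orange button, rad: 0 at rest, fully up against its stop; it grows as the button is pressed down, at most 0.36. Hinge line along the mount's y, 55 mm above the bench, 68 mm from the button's centre, so the button sinks about 0.7 mm per 0.01 rad. The spring needs about 1.5 N to start, about 7 N at 0.3 rad, and returns the plate by itself.
- amber_needle (a joint): Black needle of that mount's dial, rad: 0 at rest, turns clockwise seen from above, geared to 5 times the plate's tilt.
- amber_mark (a joint): Red mark on that mount's white dial (15 mm long radially, 11 mm wide, about 0.32 rad), at the same scale as the needle, rad: the needle points at the middle of the mark when both joints read the same. It stays put during the run.
- amber_needle_tip (a point): Point on the needle, 34 mm from the dial's centre (the dial is 76 mm across, 73 mm above the bench, its centre 68 mm along the mount's +x); x points outward along the needle, z up.
- amber_mark_tip (a point): Point on the middle line of the red mark, 34 mm from the dial's centre; x points outward. The needle arrives from the mark's +y side.
- amber_mirror: Round mirror on that tilt plate, 48 mm diameter, 3 mm thick; origin at the centre of its underside, (-27, -12, 59) mm in the mount's frame. Not to be touched.
- blue: The heavy mirror mount with the blue button: a dark 200 x 110 x 14 mm steel base (x from -90 to +110 mm, 2 to 3.5 kg, standing loose on the bench, all below 80 mm), a spring-backed aluminium tilt plate on its -x half and a round dial gauge on its +x half. Origin on the bench under the mount; -x is the side with the plate, z up.
- blue_button: Blue round button, 22 mm diameter, 10 mm tall, on the spring-backed corner of the tilt plate (-y corner of the mount, away from the dial). Origin at the centre of its underside, z out of the plate; the place to press is its top, 10 mm along z. At rest the origin is at (-58, -30, 59) mm in the mount's frame, so its top is 69 mm above the bench. It tilts with the plate.
- blue_plate (a joint): Tilt of the plate (90 x 86 x 8 mm) of the mount with the blue button, rad: 0 at rest, fully up against its stop; it grows as the button is pressed down, at most 0.36. Hinge line along the mount's y, 55 mm above the bench, 68 mm from the button's centre, so the button sinks about 0.7 mm per 0.01 rad. The spring needs about 1.5 N to start, about 7 N at 0.3 rad, and returns the plate by itself.
- blue_needle (a joint): Black needle of that mount's dial, rad: 0 at rest, turns clockwise seen from above, geared to 5 times the plate's tilt.
- blue_mark (a joint): Red mark on that mount's white dial (15 mm long radially, 11 mm wide, about 0.32 rad), at the same scale as the needle, rad: the needle points at the middle of the mark when both joints read the same. It stays put during the run.
- blue_needle_tip (a point): Point on the needle, 34 mm from the dial's centre (the dial is 76 mm across, 73 mm above the bench, its centre 68 mm along the mount's +x); x points outward along the needle, z up.
- blue_mark_tip (a point): Point on the middle line of the red mark, 34 mm from the dial's centre; x points outward. The needle arrives from the mark's +y side.
- blue_mirror: Round mirror on that tilt plate, 48 mm diameter, 3 mm thick; origin at the centre of its underside, (-27, +12, 59) mm in the mount's frame. Not to be touched.
- loupe: Black magnifier loupe, 44 mm diameter, 46 mm tall; loose bystander, origin at the centre of its underside. Leave it alone.
- tape: Yellow ring of splicing tape, 64 mm diameter, 16 mm tall; loose bystander, origin at the centre of its underside. Leave it alone.
- brush: Dusting brush lying flat, 150 mm long along its x; loose bystander, origin at the centre of its underside. Leave it alone.
- can: Flat metal film can, 136 mm diameter, 24 mm tall; loose bystander, origin at the centre of its underside. Leave it alone.
- roll: Roll of black film on a white core, 140 mm diameter, 17 mm tall; loose bystander, origin at the centre of its underside. Leave it alone.
- cleaner: Small amber bottle with white cap, 44 mm diameter, 85 mm tall; loose bystander, origin at the centre of its underside. Leave it alone.
Not all that is in view belongs to the job. Leave any yellow look-alike of the blue alone.

How it is judged:
By the outcome, as a careful person would: the job done as asked, in the order asked, and still so for the second after the job is handed in, with the robot touching nothing.
It also fails if it takes over 53 s, if anything falls off the work surface, if the arm or the gripper's body presses on something with over 40 N, if the wrist force passes 120 N, or if a joint passes its speed limit or range.

## Working session

There is one attempt and no reset: what is moved stays moved. The work goes in short steps, Python scripts to look and compute and a tool call to move; the robot and the scene stay as the last step left them, time stands still between calls to the robot, and variables do not carry over. Pictures are saved under pics/ and viewed, on a budget of 10 in all, crops included, one or two more only if the job needs it, and the job is handed in when it is done.

Besides the shell and the picture viewer there is one more tool, called after ">>>" as a command line: name --argument value ..., lists and objects as JSON in quotes. move_arm: Moves the arm, as the interface text tells. Its arguments: {"type":"object","properties":{"fingers":{"type":"array"},"offset":{"type":"array"},"rot":{"type":"array"}},"required":["fingers","offset","rot"]}

```bash
mkdir -p pics; ls
cat > h.py <<'E'
import numpy as np, cv2
from cell import manip
def snap(cam,fn=None):
    im=manip.get_image(cam)
    if fn: cv2.imwrite('pics/'+fn,im[:,:,::-1])
    return im
def ray(cal,uv,z):
    K,R,t=[np.array(cal[k]) for k in('camera_matrix','R','t')]
    d=R.T@np.linalg.solve(K,np.array([uv[0],uv[1],1.])); c=-R.T@t
    return c+d*(z-c[2])/d[2]
def proj(cal,X):
    K,R,t=[np.array(cal[k]) for k in('camera_matrix','R','t')]
    p=K@(R@np.array(X)+t); return p[:2]/p[2]
E
python3 - <<'E'
from h import *
o=manip.get_obs(); print(o)
a=snap('top'); b=snap('scene')
cv2.imwrite('pics/a.png',cv2.resize(np.vstack([a,b])[:,:,::-1],None,fx=.71,fy=.71) if 0 else cv2.resize(a[:,:,::-1],(800,600),interpolation=cv2.INTER_CUBIC))
cv2.imwrite('pics/b.png',b[:,:,::-1])
for n,z in [('amber',.007),('amber_button',.069),('amber_mirror',.062),('amber_needle',.073),('amber_mark',.073),('blue',.007),('blue_button',.069),('blue_mirror',.062),('blue_needle',.073),('blue_mark',.073)]:
  for cam in('top','scene'):
    c=manip.get_calibration(cam)
    for r in manip.regions_of(cam,n)[:3]:
        print(n,cam,round(r['p'],2),np.round(r['uv']),r['region'].sum(),np.round(ray(c,r['uv'],z),3))
print(manip.get_obs()['clock'])
E
```

```text
pics
{'clock': 0.0, 'qpos': array([-1.38924297,  0.53718283, -0.00441454,  1.53887264,  0.00263396,
        1.0672693 , -0.07115944]), 'joint_vel': array([ 2.55535974e-03, -8.62104490e-04,  8.40071904e-05, -1.40259510e-05,
       -5.81044314e-04,  1.57437185e-03, -7.51872862e-05]), 'joint_torque': array([-4.38420227e-05, -5.70997310e+01,  9.90990400e-01, -2.51589113e+01,
       -5.61698223e-02,  1.82217773e-02,  1.52240505e-04]), 'ee_pos': array([0.15928767, 0.62955043, 0.23782869]), 'eef_rot': array([-3.88001101e-01, -3.11749402e+00,  2.71186377e-03]), 'ft_force': array([ 0.68514997, -0.5735371 ,  0.48416023]), 'ft_torque': array([-6.86914956e-06,  9.30930818e-03,  5.78221753e-02]), 'width': 0.08808925464349596}
amber top 0.96 [390. 214.] 4138 [ 0.541 -0.208  0.007]
amber scene 0.64 [153. 227.] 3215 [ 0.527 -0.214  0.007]
amber_mirror top 0.93 [402. 229.] 357 [ 0.503 -0.221  0.062]
amber_mirror scene 0.76 [146. 202.] 198 [ 0.501 -0.227  0.062]
amber_mirror scene 0.23 [165. 192.] 50 [ 0.456 -0.191  0.062]
amber_mark top 0.7 [404. 230.] 305 [ 0.501 -0.221  0.073]
blue top 0.74 [207. 318.] 4246 [0.299 0.229 0.007]
blue top 0.66 [220. 214.] 3954 [0.544 0.198 0.007]
blue scene 0.83 [319. 231.] 3301 [0.545 0.189 0.007]
blue_button top 0.53 [235. 235.] 52 [0.492 0.158 0.069]
blue_button top 0.39 [206. 285.] 70 [0.381 0.224 0.069]
blue_button scene 0.47 [304. 201.] 45 [0.507 0.153 0.069]
blue_mirror top 0.72 [221. 310.] 384 [0.326 0.19  0.062]
blue_mirror top 0.56 [214. 225.] 332 [0.516 0.206 0.062]
blue_mirror scene 0.68 [314. 163.] 141 [0.319 0.191 0.062]
blue_mirror scene 0.65 [323. 205.] 191 [0.512 0.199 0.062]
blue_needle top 0.43 [197. 347.] 10 [0.247 0.242 0.073]
1.1
```

View pics/a.png

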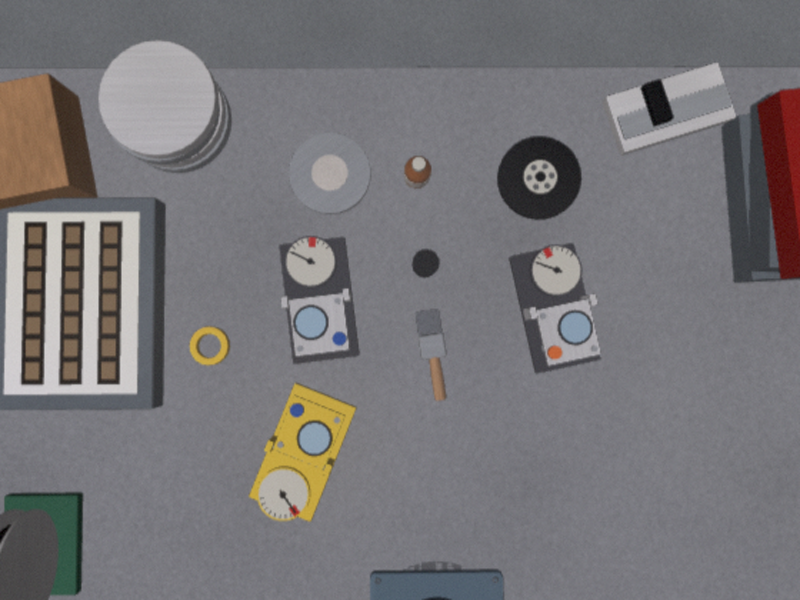

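View pics/b.png

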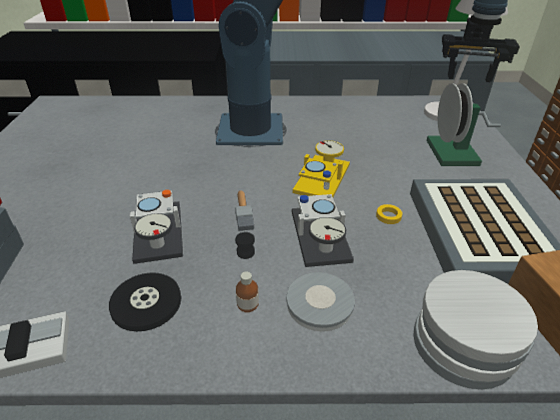

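The top view shows the amber mount (button at about 555,352, dial 556,270), the real blue mount (button 340,338, dial 311,261) and a yellow decoy lower down at 300,450. The scene view agrees. Next I'll locate the buttons and dials by colour.

Run:
```python
from h import *
c=manip.get_calibration('top')
im=cv2.cvtColor(cv2.cvtColor(cv2.resize(cv2.imread('pics/a.png'),(560,420),interpolation=cv2.INTER_AREA),cv2.COLOR_BGR2RGB),cv2.COLOR_RGB2HSV)
H,S,V=[im[:,:,i].astype(int) for i in range(3)]
def cen(m,x0,y0,r,z,n):
    yy,xx=np.mgrid[:420,:560]; m=m&(np.hypot(xx-x0,yy-y0)<r)
    uv=[xx[m].mean(),yy[m].mean()]; P=ray(c,uv,z); print(n,m.sum(),np.round(uv,1),np.round(P,4)); return P
for nm,b,d,hs in [('amber',(388.5,246.4),(389,189),(H<20)&(S>150)),('blue',(238,237),(217.7,182.7),(H>105)&(H<130)&(S>140))]:
    B=cen(hs,*b,12,.069,nm+' btn')
    red=((H<6)|(H>172))&(S>150)
    D=cen((V>120)&(S<60)|red,*d,18.5,.073,nm+' dial')
    M=cen(red,*d,20,.073,nm+' mark')
    s=1 if nm=='amber' else -1
    v=D-B; yaw=np.arctan2(v[1],v[0])-np.arctan2(-s*30,126); m=M-D
    am=np.arctan2(m[1],m[0])-yaw
    print('dist',np.hypot(*v[:2]),'yaw',yaw,'mark ang in mount',am,'from +y cw',np.pi/2-am, np.hypot(*m[:2]))
w=manip.get_calibration('wrist'); o=manip.get_obs()
from scipy.spatial.transform import Rotation as R
T=R.from_rotvec(o['eef_rot']).as_matrix()
print(T.round(3),'cam in tool',(T.T@(-w['R'].T@w['t']-o['ee_pos'])).round(3),'cam axes in tool\n',(T.T@w['R'].T).round(3),w['camera_matrix'])
```

```text
amber btn 56 [387.9 246.4] [ 0.4646 -0.1851  0.069 ]
amber dial 831 [389.3 189.2] [ 0.5931 -0.1898  0.073 ]
amber mark 18 [383.  176.3] [ 0.6224 -0.1761  0.073 ]
dist 0.1285797527311364 yaw 0.1972925506374196 mark ang in mount 0.24017931919356209 from +y cw 1.3306170076013344 0.03232594352412136
blue btn 41 [237.  236.8] [0.4886 0.1534 0.069 ]
blue dial 846 [216.9 183.1] [0.6093 0.1978 0.073 ]
blue mark 15 [218. 169.] [0.641  0.1953 0.073 ]
dist 0.1285832024540384 yaw 0.11902642827533191 mark ang in mount -0.1981427298157237 from +y cw 1.7689390566106202 0.03180398224116498
[[-0.969  0.245  0.   ]
 [ 0.245  0.969  0.   ]
 [-0.     0.    -1.   ]] cam in tool [ 0.067  0.    -0.147] cam axes in tool
 [[ 0.    -0.965 -0.261]
 [ 1.     0.     0.   ]
 [-0.    -0.261  0.965]] [[306.06631564   0.         286.14138881]
 [  0.         306.06631564 211.53398259]
 [  0.           0.           1.        ]]
```

>>> move_arm --fingers '[0,0,0,0,0,0,0,0,0,0,0,0]' --offset '[[31,-28,0],[31,-28,0],[31,-28,0],[31,-28,0],[31,-28,0],[31,-28,0],[31,-28,0],[31,-28,0],[31,-28,0],[31,-28,0],[31,-28,0],[31,-28,0]]' --rot '[[0,0,0.44],[0,0,0.44],[0,0,0.44],[0,0,0.44],[0,0,0.44],[0,0,0.44],[0,0,0.44],[0,0,0.44],[0,0,0.44],[0,0,0.44],[0,0,0.44],[0,0,0.44]]'

```text
clock: 2.1
ee_pos: [0.4718, 0.3474, 0.2388]
eef_rot: [-0.292, 3.127, -0.001]
ft_force: [-0.9, -0.0, 0.1]
width: 0.0104
```

>>> move_arm --fingers '[0,0,0,0,0,0,0,0,0,0,0,0]' --offset '[[-0.5,-53.5,-8.8],[-0.5,-53.5,-8.8],[-0.5,-53.5,-8.8],[-0.5,-53.5,-8.8],[-0.5,-53.5,-8.8],[-0.5,-53.5,-8.8],[-0.5,-53.5,-8.8],[-0.5,-53.5,-8.8],[-0.5,-53.5,-8.8],[-0.5,-53.5,-8.8],[-0.5,-53.5,-8.8],[-0.5,-53.5,-8.8]]' --rot '[[0,0,0],[0,0,0],[0,0,0],[0,0,0],[0,0,0],[0,0,0],[0,0,0],[0,0,0],[0,0,0],[0,0,0],[0,0,0],[0,0,0]]'

```text
clock: 3.1
ee_pos: [0.4651, -0.1431, 0.1575]
eef_rot: [-0.306, 3.126, 0.001]
ft_force: [0.7, -0.1, -0.3]
width: 0.0006
```

>>> move_arm --fingers '[0,0,0,0]' --offset '[[0,-4,-0.6],[0,-4,-0.6],[0,-4,-0.6],[0,-4,-0.6]]' --rot '[[0,0,0],[0,0,0],[0,0,0],[0,0,0]]'

```text
clock: 3.43
ee_pos: [0.4653, -0.1811, 0.1515]
eef_rot: [-0.305, 3.127, 0.002]
ft_force: [-0.1, 0.7, 1.4]
width: 0.0003
```

```bash
cat >> h.py <<'E'
def dial(im,cal,xy,yaw,N=400):
    """rectify dial disc plane z=.073 to mount axes; returns needle and mark angle (ccw from mount x)"""
    a=np.linspace(-np.pi,np.pi,N,endpoint=False); r=np.linspace(.012,.032,30)
    A,Rr=np.meshgrid(a,r)
    P=np.stack([xy[0]+Rr*np.cos(A+yaw),xy[1]+Rr*np.sin(A+yaw),np.full_like(A,.073)],-1).reshape(-1,3)
    uv=np.array([proj(cal,p) for p in P]).reshape(*A.shape,2).astype(np.float32)
    g=cv2.remap(im,uv[:,:,0],uv[:,:,1],cv2.INTER_LINEAR)
    f=g.astype(float); red=np.clip(f[:,:,0]-f[:,:,1]-60,0,None)
    dark=np.clip(110-f.max(2),0,None)
    cm=lambda w:(np.angle((w*np.exp(1j*A)).sum()),(w>0).sum())
    def peak(w):
        p=cv2.GaussianBlur(np.tile(w.sum(0),3)[None].astype(np.float32),(0,0),6)[0][N:2*N]
        c=a[p.argmax()]; m=np.abs(np.angle(np.exp(1j*(A-c))))<.3
        return np.angle((w*m*np.exp(1j*A)).sum())
    n,m=peak(dark[:22]) if 0 else peak(dark),peak(red)
    return n,m,np.angle(np.exp(1j*(n-m)))
AM=dict(xy=(.5931,-.1898),yaw=.197); BL=dict(xy=(.6093,.1978),yaw=.119)
E
python3 - <<'E'
from h import *
cal=manip.get_calibration('wrist'); im=snap('wrist')
big=cv2.resize(im[:,:,::-1],(784,588),interpolation=cv2.INTER_CUBIC)
for p in [(.4646,-.1851,.069),(.5931,-.1898,.073)]:
    u=proj(cal,p)*1.4; cv2.circle(big,(int(u[0]),int(u[1])),3,(0,255,0),1); print(u)
cv2.imwrite('pics/w1.png',big)
print('wrist',dial(im,cal,**AM))
for c in('top','scene'):
    im=snap(c); k=manip.get_calibration(c)
    print(c,dial(im,k,**AM),dial(im,k,**BL))
E
```

```text
[393.49751084 301.21698176]
[347.02520586 496.00076937]
wrist (np.float64(0.23418963709451182), np.float64(0.0), np.float64(0.23418963709451182))
top (np.float64(0.9460748322150178), np.float64(0.23784681732869006), np.float64(0.7082280148863277)) (np.float64(0.9536860734478964), np.float64(-0.20616257474271782), np.float64(1.1598486481906143))
scene (np.float64(1.0214180496038574), np.float64(0.23169982496079805), np.float64(0.7897182246430594)) (np.float64(1.079165981008298), np.float64(-0.19834713638526968), np.float64(1.2775131173935677))
```

View pics/w1.png

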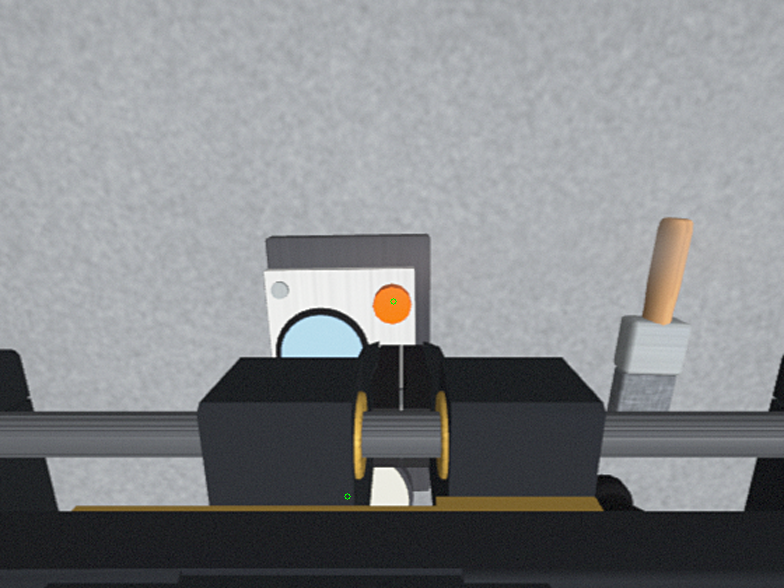

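The wrist view shows the orange button at (392,304), within about 1 mm of its predicted spot. The hand hides the dial, so I'll slide forward for a close look at it.

>>> move_arm --fingers '[0,0,0,0,0,0]' --offset '[[14,0,0],[14,0,0],[14,0,0],[14,0,0],[14,0,0],[14,0,0]]' --rot '[[0,0,0],[0,0,0],[0,0,0],[0,0,0],[0,0,0],[0,0,0]]'

```text
clock: 4.08
ee_pos: [0.6049, -0.1814, 0.1511]
eef_rot: [0.305, -3.126, -0.001]
ft_force: [-0.9, 0.4, 0.5]
width: 0.0006
```

Run:
```python
from h import *
cal=manip.get_calibration('wrist'); im=snap('wrist')
u=proj(cal,(.5931,-.1898,.073)); print(u)
big=cv2.resize(im[:,:,::-1],(784,588),interpolation=cv2.INTER_CUBIC); cv2.circle(big,(int(u[0]*1.4),int(u[1]*1.4)),3,(0,255,0),1)
cv2.imwrite('pics/w2.png',big)
print('wrist',dial(im,cal,**AM))
g=im.astype(int); yy,xx=np.mgrid[:420,:560]; m=((g.min(2)>150)|(g[:,:,0]-g[:,:,1]>90))&(np.hypot(xx-u[0],yy-u[1])<75)
n,l,s,c=cv2.connectedComponentsWithStats(m.astype(np.uint8)); i=1+s[1:,4].argmax(); print(s[i],c[i],ray(cal,[s[i,0]+s[i,2]/2-.5,s[i,1]+s[i,3]/2-.5],.073))
```

```text
[278.08323313 201.85038696]
wrist (np.float64(0.8207433942356062), np.float64(0.22083227114009582), np.float64(0.5999111230955103))
[ 228  156  101   98 7091] [277.68735016 201.82245099] [ 0.59513674 -0.18947569  0.073     ]
```

View pics/w2.png

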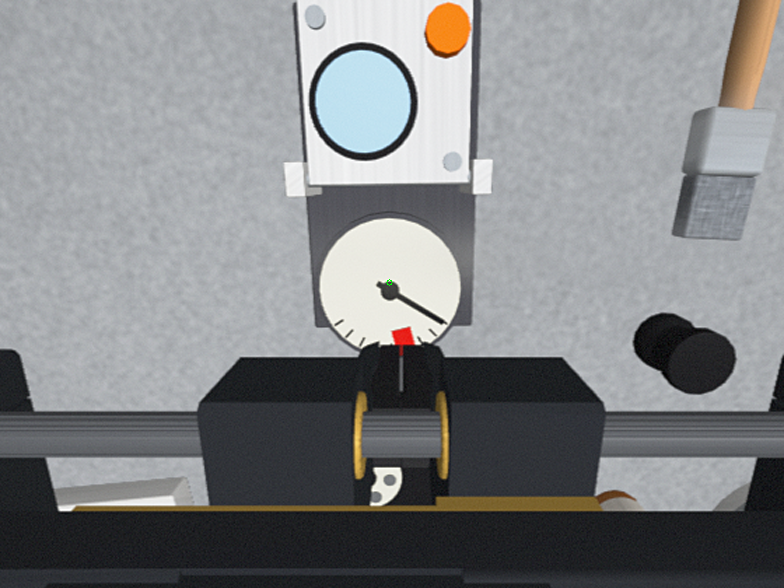

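Wrist close-up: the hub is at (390,291), the needle tip at (445,323) and the mark at about (402,336), so the gap is about 0.78 rad. Top gave 0.71 and scene 0.79. I'll aim for a tilt of about 0.15, going back over the button and down to about 8 mm above it.

>>> move_arm --fingers '[0,0,0,0,0,0,0,0,0,0,0,0]' --offset '[[-14.1,-0.35,0],[-14.1,-0.35,0],[-14.1,-0.35,0],[-14.1,-0.35,0],[-14.1,-0.35,0],[-14.1,-0.35,0],[-14.1,-0.35,-2],[-14.1,-0.35,-4],[-14.1,-0.35,-6],[-14.1,-0.35,-7.2],[-14.1,-0.35,-7.2],[-14.1,-0.35,-7.2]]' --rot '[[0,0,0],[0,0,0],[0,0,0],[0,0,0],[0,0,0],[0,0,0],[0,0,0],[0,0,0],[0,0,0],[0,0,0],[0,0,0],[0,0,0]]'

```text
clock: 5.13
ee_pos: [0.4644, -0.1864, 0.0794]
eef_rot: [0.303, -3.127, -0.0]
ft_force: [-0.1, -0.3, 0.9]
width: 0.0008
```

```bash
cat >> h.py <<'E'
def dials(which):
    for c in('top','scene'):
        im=snap(c); k=manip.get_calibration(c); print(c,np.round(dial(im,k,**which),3))
    o=manip.get_obs(); print(o['clock'],o['ee_pos'],o['ft_force'].round(1))
E
python3 - <<'E'
from h import *
cal=manip.get_calibration('wrist'); im=snap('wrist')
g=im.astype(int); m=((g[:,:,0]-g[:,:,2])>120)
n,l,s,c=cv2.connectedComponentsWithStats(m.astype(np.uint8)); i=1+s[1:,4].argmax(); print(s[i],c[i],ray(cal,c[i],.069))
big=cv2.resize(im[:,:,::-1],(784,588),interpolation=cv2.INTER_CUBIC);cv2.imwrite('pics/w3.png',big)
dials(AM)
E
```

```text
[272 236  30  40 260] [286.39615385 243.59615385] [ 0.45879222 -0.18721805  0.069     ]
top [0.946 0.239 0.708]
scene [1.021 0.231 0.79 ]
5.2833 [ 0.46494647 -0.1868802   0.08053301] [-0.2  0.1 -0.1]
```

View pics/w3.png

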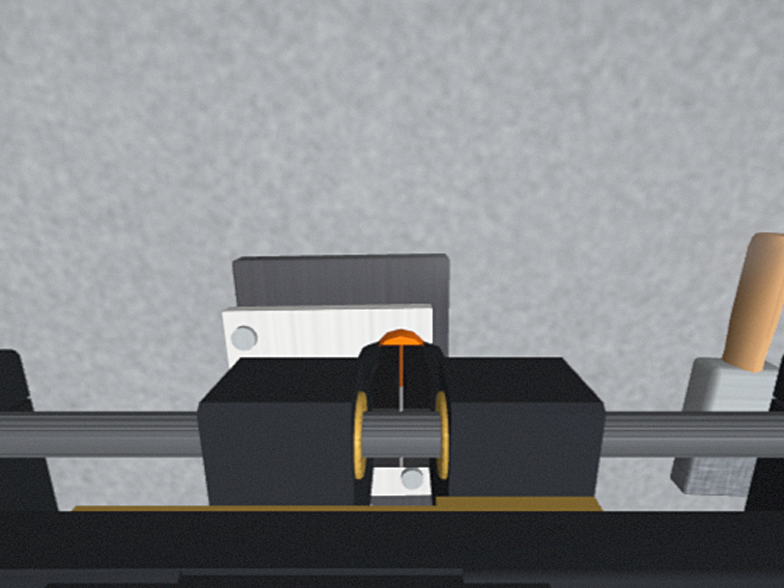

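Laterally the button sits right under the fingertips (column 401). Now I'll press gently partway.

>>> move_arm --fingers '[0,0,0,0,0,0,0,0,0,0]' --offset '[[-0.1,0,-0.3],[-0.1,0,-0.6],[-0.1,0,-0.8],[-0.1,0,-1.0],[-0.1,0,-1.2],[-0.1,0,-1.35],[-0.1,0,-1.5],[-0.1,0,-1.6],[-0.1,0,-1.6],[-0.1,0,-1.6]]' --rot '[[0,0,0],[0,0,0],[0,0,0],[0,0,0],[0,0,0],[0,0,0],[0,0,0],[0,0,0],[0,0,0],[0,0,0]]'

```text
clock: 6.12
ee_pos: [0.4623, -0.1868, 0.0635]
eef_rot: [0.301, -3.126, -0.0]
ft_force: [-3.8, -0.6, 3.2]
width: 0.0003
```

Run:
```python
from h import *
dials(AM)
```

```text
top [0.494 0.242 0.252]
scene [0.546 0.237 0.309]
6.2167 [ 0.46266359 -0.18678088  0.06362004] [-4.1 -0.2  3.5]
```

>>> move_arm --fingers '[0,0,0,0,0]' --offset '[[-0.03,0,-0.08],[-0.06,0,-0.16],[-0.1,0,-0.24],[-0.1,0,-0.27],[-0.1,0,-0.27]]' --rot '[[0,0,0],[0,0,0],[0,0,0],[0,0,0],[0,0,0]]'

```text
clock: 6.63
ee_pos: [0.4624, -0.1868, 0.061]
eef_rot: [-0.302, 3.126, -0.001]
ft_force: [-1.3, -1.4, 3.7]
width: 0.0007
```

Run:
```python
from h import *
dials(AM)
t=snap('top');s=snap('scene')
a=t[165:265,340:440];b=s[180:270,110:210]
f=lambda x:cv2.resize(x[:,:,::-1],(395,400),interpolation=cv2.INTER_CUBIC)
cv2.imwrite('pics/p1.png',np.hstack([f(a),f(b)]))
```

```text
top [0.31  0.162 0.148]
scene [0.345 0.17  0.174]
6.7333 [ 0.46235215 -0.18679872  0.06103498] [-0.8 -1.   4.2]
```

View pics/p1.png

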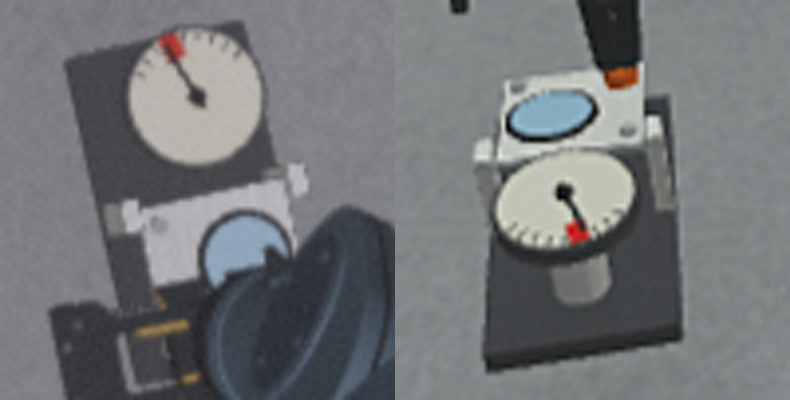

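The needle is just reaching the mark, with about 0.09 rad to go, so I'll press 1 mm more and hold.

>>> move_arm --fingers '[0,0,0,0]' --offset '[[0,0,-0.05],[0,0,-0.1],[0,0,-0.1],[0,0,-0.1]]' --rot '[[0,0,0],[0,0,0],[0,0,0],[0,0,0]]'

```text
clock: 7.17
ee_pos: [0.4622, -0.1868, 0.06]
eef_rot: [-0.301, 3.126, -0.0]
ft_force: [-1.4, -0.8, 4.2]
width: 0.0005
```

Run:
```python
from h import *
dials(AM)
```

```text
top [0.232 0.222 0.01 ]
scene [0.263 0.187 0.076]
7.2667 [ 0.46221585 -0.18683754  0.0599721 ] [-0.4 -0.4  4.6]
```

It's centred: needle 0.23 to 0.26 against mark 0.235. I'll hold it there.

>>> move_arm --fingers '[0,0,0,0,0,0,0,0,0,0,0,0]' --offset '[[0,0,0],[0,0,0],[0,0,0],[0,0,0],[0,0,0],[0,0,0],[0,0,0],[0,0,0],[0,0,0],[0,0,0],[0,0,0],[0,0,0]]' --rot '[[0,0,0],[0,0,0],[0,0,0],[0,0,0],[0,0,0],[0,0,0],[0,0,0],[0,0,0],[0,0,0],[0,0,0],[0,0,0],[0,0,0]]'

```text
clock: 8.27
ee_pos: [0.4621, -0.1868, 0.0599]
eef_rot: [-0.301, 3.127, -0.0]
ft_force: [2.1, -1.3, 4.2]
width: 0.0003
```

Run:
```python
from h import *
dials(AM)
```

```text
top [0.23  0.229 0.001]
scene [0.261 0.19  0.07 ]
8.3667 [ 0.46208864 -0.18680298  0.0599518 ] [ 2.6 -2.2  3.9]
```

>>> move_arm --fingers '[0,0,0,0,0,0,0,0,0,0,0,0]' --offset '[[0,0,0.2],[0,0,0.4],[0,0,0.7],[0,0,1.0],[0,0,1.4],[0,0,2],[0,0,4],[0,0,7],[0,0,9],[0,0,9],[0,0,9],[0,0,9]]' --rot '[[0,0,0],[0,0,0],[0,0,0],[0,0,0],[0,0,0],[0,0,0],[0,0,0],[0,0,0],[0,0,0],[0,0,0],[0,0,0],[0,0,0]]'

```text
clock: 9.37
ee_pos: [0.461, -0.1863, 0.1493]
eef_rot: [0.302, -3.126, -0.001]
ft_force: [0.3, 0.3, -0.3]
width: 0.0003
```

Run:
```python
from h import *
dials(AM)
```

```text
top [0.947 0.238 0.709]
scene [1.022 0.232 0.79 ]
9.4667 [ 0.46075767 -0.18633157  0.14875025] [ 0.1 -0.  -0.7]
```

Amber sprang fully back and its readings match rest. On to blue.

>>> move_arm --fingers '[0,0,0,0,0,0,0,0,0,0,0,0]' --offset '[[2.7,33.9,0],[2.7,33.9,0],[2.7,33.9,0],[2.7,33.9,0],[2.7,33.9,0],[2.7,33.9,0],[2.7,33.9,0],[2.7,33.9,0],[2.7,33.9,0],[2.7,33.9,0],[2.7,33.9,0],[2.7,33.9,0]]' --rot '[[0,0,-0.075],[0,0,-0.075],[0,0,-0.075],[0,0,-0.075],[0,0,-0.075],[0,0,-0.075],[0,0,-0.075],[0,0,-0.075],[0,0,-0.075],[0,0,-0.075],[0,0,-0.075],[0,0,-0.075]]'

```text
clock: 10.47
ee_pos: [0.4884, 0.1499, 0.1492]
eef_rot: [0.18, -3.135, 0.002]
ft_force: [0.0, -0.4, -0.0]
width: 0.0005
```

Run:
```python
from h import *
cal=manip.get_calibration('wrist'); im=snap('wrist')
g=im.astype(int); m=((g[:,:,2]-g[:,:,0])>70)&(g[:,:,0]<100)
n,l,s,c=cv2.connectedComponentsWithStats(m.astype(np.uint8))
for i in 1+np.argsort(-s[1:,4])[:2]: print(s[i],c[i],ray(cal,c[i],.069))
cv2.imwrite('pics/w4.png',cv2.resize(im[:,:,::-1],(784,588),interpolation=cv2.INTER_CUBIC))
dials(BL)
```

```text
[389  62  33  33 838] [405.25894988  78.05727924] [0.37938917 0.21982414 0.069     ]
[277 207  28  28 575] [290.69217391 220.36      ] [0.48993742 0.15365937 0.069     ]
top [ 0.959 -0.207  1.166]
scene [ 1.079 -0.199  1.278]
10.6167 [0.48880424 0.15025998 0.14971692] [ 0.3  0.9 -0.5]
```

View pics/w4.png

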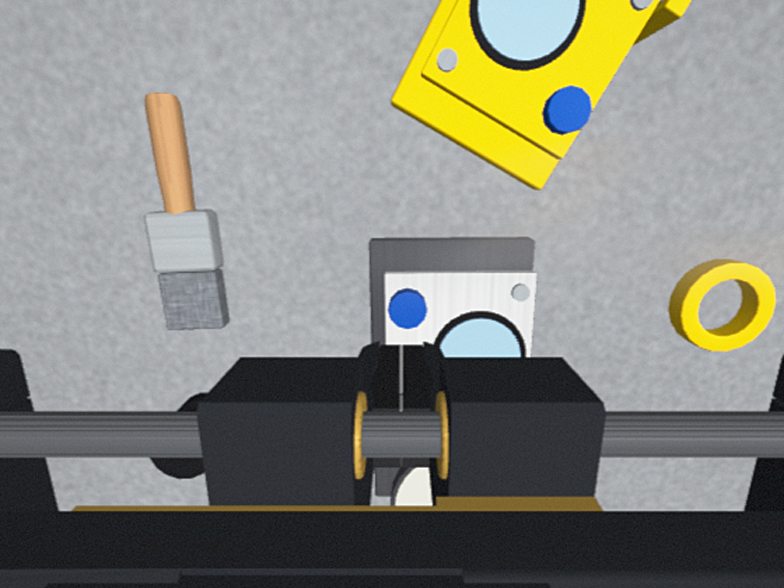

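Blue button is at (0.490, 0.154), seen at (407,308); the decoy is behind it. I'll descend and press partway.

>>> move_arm --fingers '[0,0,0,0,0,0,0,0]' --offset '[[-0.1,0.3,0],[-0.1,0.3,-2],[-0.1,0.3,-4],[-0.1,0.3,-6],[-0.1,0.3,-6.9],[-0.1,0.3,-6.9],[-0.1,0.3,-6.9],[-0.1,0.3,-6.9]]' --rot '[[0,0,0],[0,0,0],[0,0,0],[0,0,0],[0,0,0],[0,0,0],[0,0,0],[0,0,0]]'

```text
clock: 11.28
ee_pos: [0.4886, 0.1554, 0.0818]
eef_rot: [-0.184, 3.135, 0.001]
ft_force: [0.3, 1.0, -0.5]
width: 0.0003
```

>>> move_arm --fingers '[0,0,0,0,0,0,0,0,0,0,0,0]' --offset '[[0,0,-0.3],[0,0,-0.6],[0,0,-0.9],[0,0,-1.1],[-0.05,0,-1.3],[-0.05,0,-1.5],[-0.1,0,-1.7],[-0.1,0,-1.85],[-0.15,0,-2.0],[-0.15,0,-2.1],[-0.15,0,-2.1],[-0.15,0,-2.1]]' --rot '[[0,0,0],[0,0,0],[0,0,0],[0,0,0],[0,0,0],[0,0,0],[0,0,0],[0,0,0],[0,0,0],[0,0,0],[0,0,0],[0,0,0]]'

```text
clock: 12.28
ee_pos: [0.4864, 0.1552, 0.0599]
eef_rot: [-0.184, 3.136, -0.0]
ft_force: [-0.4, -1.5, 4.3]
width: 0.0007
```

Run:
```python
from h import *
dials(BL)
```

```text
top [ 0.249 -0.206  0.455]
scene [ 0.34  -0.198  0.538]
12.3833 [0.48641607 0.15521649 0.05996596] [-1.2 -1.2  4.7]
```

>>> move_arm --fingers '[0,0,0,0,0,0,0]' --offset '[[-0.03,0,-0.1],[-0.06,0,-0.2],[-0.08,0,-0.3],[-0.1,0,-0.4],[-0.12,0,-0.45],[-0.12,0,-0.45],[-0.12,0,-0.45]]' --rot '[[0,0,0],[0,0,0],[0,0,0],[0,0,0],[0,0,0],[0,0,0],[0,0,0]]'

```text
clock: 12.97
ee_pos: [0.4861, 0.1553, 0.0557]
eef_rot: [-0.183, 3.134, 0.0]
ft_force: [1.2, -1.2, 6.5]
width: 0.0002
```

Run:
```python
from h import *
dials(BL)
```

```text
top [-0.034 -0.25   0.215]
scene [-0.011 -0.237  0.226]
13.0667 [0.48616409 0.15520916 0.0557011 ] [ 0.8 -1.5  5.3]
```

>>> move_arm --fingers '[0,0,0,0,0]' --offset '[[-0.03,0,-0.08],[-0.05,0,-0.15],[-0.05,0,-0.19],[-0.05,0,-0.19],[-0.05,0,-0.19]]' --rot '[[0,0,0],[0,0,0],[0,0,0],[0,0,0],[0,0,0]]'

```text
clock: 13.48
ee_pos: [0.4861, 0.1552, 0.054]
eef_rot: [-0.183, 3.133, 0.0]
ft_force: [0.8, -1.9, 6.6]
width: 0.0004
```

Run:
```python
from h import *
dials(BL)
```

```text
top [-0.172 -0.255  0.083]
scene [-0.162 -0.222  0.06 ]
13.5833 [0.4861277  0.15524993 0.05398785] [ 0.8 -2.6  7.2]
```

>>> move_arm --fingers '[0,0,0]' --offset '[[0,0,-0.04],[0,0,-0.04],[0,0,-0.04]]' --rot '[[0,0,0],[0,0,0],[0,0,0]]'

```text
clock: 13.83
ee_pos: [0.4861, 0.1552, 0.0536]
eef_rot: [-0.183, 3.133, 0.0]
ft_force: [1.4, -2.0, 5.5]
width: 0.0003
```

Run:
```python
from h import *
dials(BL)
t=snap('top');s=snap('scene')
a=t[155:255,175:275];b=s[185:275,280:380]
f=lambda x:cv2.resize(x[:,:,::-1],(395,400),interpolation=cv2.INTER_CUBIC)
cv2.imwrite('pics/p2.png',np.hstack([f(a),f(b)]))
```

```text
top [-0.194 -0.193 -0.001]
scene [-0.181 -0.211  0.031]
13.9333 [0.48613839 0.15523136 0.05359453] [ 1.3 -2.1  6.7]
```

View pics/p2.png

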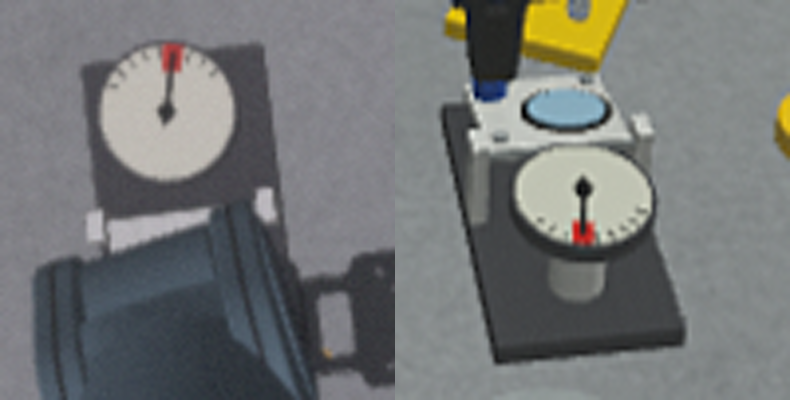

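Both views show the needle in the middle of the red mark, at (170,58) and (583,233). I'll hold, then release.

>>> move_arm --fingers '[0,0,0,0,0,0,0,0,0,0,0,0]' --offset '[[0,0,0],[0,0,0],[0,0,0],[0,0,0],[0,0,0],[0,0,0],[0,0,0],[0,0,0],[0,0,0],[0,0,0],[0,0,0],[0,0,0]]' --rot '[[0,0,0],[0,0,0],[0,0,0],[0,0,0],[0,0,0],[0,0,0],[0,0,0],[0,0,0],[0,0,0],[0,0,0],[0,0,0],[0,0,0]]'

```text
clock: 15.03
ee_pos: [0.4861, 0.1553, 0.0536]
eef_rot: [-0.183, 3.133, 0.001]
ft_force: [1.1, -1.6, 6.4]
width: 0.0007
```

Run:
```python
from h import *
dials(BL)
```

```text
top [-0.193 -0.199  0.006]
scene [-0.181 -0.211  0.03 ]
15.1333 [0.48612568 0.15525858 0.05357986] [ 1.9 -2.   6.9]
```

>>> move_arm --fingers '[0,0,0,0,0,0,0,0,0,0,0,0]' --offset '[[0,0,0.2],[0,0,0.4],[0,0,0.7],[0,0,1.0],[0,0,1.4],[0,0,1.8],[0,0,2.3],[0,0,4],[0,0,7],[0,0,10],[0,0,12],[0,0,12]]' --rot '[[0,0,0],[0,0,0],[0,0,0],[0,0,0],[0,0,0],[0,0,0],[0,0,0],[0,0,0],[0,0,0],[0,0,0],[0,0,0],[0,0,0]]'

```text
clock: 16.13
ee_pos: [0.4863, 0.1561, 0.1768]
eef_rot: [-0.184, 3.131, 0.003]
ft_force: [-0.1, 0.1, 0.9]
width: 0.0004
```

Run:
```python
from h import *
dials(BL); dials(AM)
d=cv2.absdiff(snap('scene')[:,:,::-1],cv2.imread('pics/b.png')).max(2)
for n,(x0,x1,y0,y1) in dict(amber=(125,190,205,265),blue=(290,355,210,265)).items(): print(n,(d[y0:y1,x0:x1]>60).sum())
```

```text
top [ 0.959 -0.206  1.165]
scene [ 1.078 -0.198  1.277]
16.2333 [0.48426471 0.15546371 0.17331983] [ 0.6  0.1 -0.4]
top [0.948 0.238 0.71 ]
scene [1.021 0.231 0.791]
16.3333 [0.48339235 0.15504462 0.17192929] [ 0.6  0.1 -0.4]
amber 0
blue 0
```

Both are back at rest and unmoved, and the hand is clear, so I'll hand the job in.

```bash
python3 -c "
from cell import manip
print(manip.close_job())"
```

```text
the job is handed in; nothing more can be done
None
```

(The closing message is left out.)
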